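# Fill a tube with bearing balls at the gated funnel

### The arm

A 6-joint arm with a two-finger parallel gripper is mounted at the origin on the work surface. World frame = base frame: x ahead of the robot, y to its left, z up, the work surface at z = 0. Lengths are in mm, angles in rad, forces in N, time in s.
With the tool pointing down it reaches from about 375 to 750 mm from the base axis. Payload 9 kg.
Tool frame: the origin (TCP) lies midway between the tips of the shut fingers; the grasp point (between the pads) lies 19 mm behind it; z points along the fingers, y is the line along which they close (so a half turn about z gives the same grasp; the last joint's range is limited). The gripper opens to 85 mm and grips with 20 to 120 N. Pads are 22 mm wide; open, the fingers measure 114 mm over their backs; the gripper's body (76 mm by 85 mm) begins 54 mm behind the grasp point. The pads swing forward as they close: fully open they stand 13 mm farther back than shut.
Start: joints at [0.983, 0.104, 0.097, 1.564, 0, 1.353], TCP at [216.864, 559.47, 231.331] pointing down, gripper open.
Joint ranges: [-2.99, 2.99], [-0.84, 1.86], [-1.1, 1.16], [-1.84, 2.11], [-1.51, 1.56], [-3.14, 3.14]. Speed limits (rad/s): [2.22, 2.22, 2.57, 3.14, 3.14, 3.14].

### API

Orientations are given as [roll, pitch, yaw] about the fixed x, y, z axes, in that order (R = Rz(yaw) Ry(pitch) Rx(roll)).
In Python, from rig import r gives the robot as it stands. The module is installed in compiled form; this text tells all that it offers.
- The arm moves only by the tool arm_command, never from a script. Its argument "series" is text: rows parted by semicolons, each of 7 numbers parted by spaces: the shift along the tool's x, y, z in cm, then the turn, a rotation vector about the tool's x, y, z in rad, then the opening, from 0 (shut) to 1 (fully open). In form: dx dy dz wx wy wz hand; .... A call has 1 to 12 rows; each row shifts and turns the commanded pose from where the row before left it, along the tool's axes as they then stand; what a row does not reach is not made up. A row lasts 1/12 s, in which the tool goes at most 41.7 mm and 7.16 degrees, less where a joint would pass 70% of its speed; a pose out of reach is approached as far as the arm can. A call with a gripper value outside its range is refused whole. The fingers move at their own pace and stop on an object; the grip force is fixed at half the most. Time passes only in rows, so rows that do not move let the fingers close. It gives the time, the measured TCP pose, the force, the opening and the grip force at its end, in the units of the state.
- r.get_state(): the state, without advancing time (a new reading comes with each control period).
- r.get_image(name): name is "scene" or "side" or "wrist"; returns (picture, depth): 400x640x3 uint8, blue, green, red; 400x640 float32, mm along the optical axis (not along the pixel's ray), 0 where there is no reading.
- r.calibration(name): a dict with "K" (3x3 intrinsics, pixels), "world_from_camera" (4x4, takes a point from camera to world coordinates). Camera axes: x right, y down, z forward; pixel columns grow to the right and rows downward; lengths in mm; the calibration is good to about 2 mm. The wrist camera is an equidistant fisheye: a pixel r from the principal point sees the ray r / f radians off the axis. A picture is of the moment at which its call begins: read the wrist's pose just before it. calibration takes no time and is no camera call; for the wrist camera it gives the pose at the moment of the call.
- r.close_job(): hands the job in; it is judged then, once.
The state is a dict: "t": time; "q": joint angles; "joint_velocities": joint speeds; "joint_efforts": joint torques, N m; "eef_pos": TCP position; "ee_rot": TCP orientation; "force": force on the tool from outside, world axes, zero at the start; "moment": the same for the moment, N m; "finger_gap": finger opening in mm; "grip_force": force on a finger pad.
Only numpy, scipy, OpenCV 4.12 (cv2) and the standard library are available. Lean on these libraries where they do the work, as an engineer would, in place of code of your own. Each camera call takes 0.05 s, during which the arm holds its last target. There are 200 camera calls.

### The job

Pour all five steel balls from the small grey tray into the funnel of the filling stand while its gate is still shut, then stand the empty tray upright on the bench, clear of the stand. Then press the stand's spring-loaded lever down until it is level, so that the gate opens and every ball drops into the clear tube below, and finish while holding the lever level: do not let go. Leave the tube in its nest and the other things on the bench where they are.

Things in the scene. Friction and masses are not known exactly. Their poses are not given: they have to be found in the camera images.
- stand: Fixed filling stand: base plate 8 mm thick spanning x -77..113, y -102..78 mm in its frame, aluminium column at x 84..106 mm behind the steel funnel, lever with gate on the -y side, pointing along -x (roughly to the robot, within 0.3 rad). Origin on the bench under the funnel's axis, z up. Only the raised lever stands higher than 200 mm.
- funnel_mouth (a point): Centre of the funnel's open mouth, 200 mm above the bench, 132 mm inside diameter, wall 3 mm. A 15 mm upright rim, then a cone down to a throat of 36 mm inside diameter, whose foot, 103 mm above the bench, is closed by the lever's gate plate (top at 100 mm).
- nest (a point): Centre of the tube's nest on the base plate, 8 mm above the bench, straight under the funnel: black collar 8 mm high, 52 mm inside.
- lever (a joint): Lever angle in rad: 0 = released, raised 35 degrees above level, gate shut; 0.611 = level, gate fully open; 0.85 = lower stop; balls start to fall from about 0.2. A spring returns it to 0: about 3 N on the pad at first, about 8 N when level. Its axle lies along the stand's y through (0, -82, 165) mm of the stand's frame.
- lever_pad (a point): Middle of the top face of the black pad at the lever's end, where to press: 80 mm along the lever, 36 mm wide, 16 mm thick. It lies 120 mm from the axle along the lever, 8 mm above the lever's middle line: at (-94, -82, 240) mm in the stand's frame when released, at (-120, -82, 173) mm when the lever is level.
- tube: Clear plastic tube, closed below, open above, loose in the nest: 49 mm outside, 44 mm inside diameter, 78 mm tall, floor 4 mm. Origin at the centre of its underside; z up along its axis.
- tray: Grey plastic pouring tray 110 x 70 mm, walls 26 mm high, about 160 g. Origin on its underside; x (span -54..56 mm) to the open pouring lip, z up. Flat floor 4 mm thick at x -22..19, then a ramp rising at 24 degrees to the lip: the balls roll out when it is tipped lip down by over 30 degrees. Behind the floor a solid heel 24 mm high, x -54..-22, carries the grip post.
- tray_post (a point): Centre of the top of the tray's square grip post: 16 x 16 mm, sides along the tray's x and y, top 82 mm above the tray's underside at x = -38 mm; the post rises 58 mm above the heel.
- tray_lip (a point): Middle of the tray's pouring lip (upper edge of the ramp): x = +56 mm, 18.5 mm above the tray's underside; the lip is 64 mm wide.
- ball0: One of five equal bright steel balls, 14 mm across, 11 g, lying loose on the tray's floor at the start. Origin at its centre.
- ball1: One of five equal bright steel balls, 14 mm across, 11 g, lying loose on the tray's floor at the start. Origin at its centre.
- ball2: One of five equal bright steel balls, 14 mm across, 11 g, lying loose on the tray's floor at the start. Origin at its centre.
- ball3: One of five equal bright steel balls, 14 mm across, 11 g, lying loose on the tray's floor at the start. Origin at its centre.
- ball4: One of five equal bright steel balls, 14 mm across, 11 g, lying loose on the tray's floor at the start. Origin at its centre.
- screwdriver: Bystander, to be left alone: a screwdriver, lying near the robot. Origin at its underside.
- tape: Bystander, to be left alone: a roll of white tape, 68 mm across, 22 mm high, in the middle of the bench. Origin at its underside.
- flux: Bystander, to be left alone: a white plastic bottle 44 mm across, 90 mm high, at the back. Origin at its underside.
- spool: Bystander, to be left alone: a white spool 80 mm across, 50 mm high, at the back. Origin at its underside.
- carton: Bystander, to be left alone: a cardboard box 60 x 90 x 50 mm, at the left. Origin at its underside.
- scoopcup: Bystander, to be left alone: an empty white cup 72 mm across, 60 mm high, at the right. Origin at its underside.

How it is judged (in metres and radians):
On the way:
1. all five balls lie in the funnel, the lever still released (gate shut) (horizontal distance between each of ball0, ball1, ball2, ball3, ball4 and funnel_mouth below 0.064 m and height (world z) of ball0 between 0.104 and 0.2 m and height (world z) of ball1 between 0.104 and 0.2 m and height (world z) of ball2 between 0.104 and 0.2 m and height (world z) of ball3 between 0.104 and 0.2 m and height (world z) of ball4 between 0.104 and 0.2 m and value of joint lever below 0.12 rad), for 0.2 s.
At the end, for the whole second after the job is handed in: All five balls are inside the clear tube, which stands upright in its nest (within 6 mm); the lever is held by the robot (contact over 2 N) within 0.1 rad (6 degrees) of level; the tray stands upright and still on the bench, not touched by the robot or the stand (horizontal distance between each of ball0, ball1, ball2, ball3, ball4 and tube below 0.022 m and z of ball0 in the frame of tube between 0 and 0.078 m and z of ball1 in the frame of tube between 0 and 0.078 m and z of ball2 in the frame of tube between 0 and 0.078 m and z of ball3 in the frame of tube between 0 and 0.078 m and z of ball4 in the frame of tube between 0 and 0.078 m and value of joint lever between 0.511 and 0.711 rad and (contact force between stand and the fingers above 2 N or contact force between stand and the arm above 2 N) and horizontal distance between tube and nest below 0.006 m and angle between each of tube, tray's own z axis and vertical below 0.1 rad and height (world z) of tray below 0.006 m and linear speed of tray below 0.02 m/s and contact force between tray and the fingers below 0.1 N and contact force between tray and the arm below 0.1 N and contact force between tray and stand below 0.1 N); the arm keeps its last pose, push and grip.
It fails at once if a bystander on the bench was shifted by more than 40 mm (distance of any of screwdriver, tape, flux, spool, carton, scoopcup from where it was at the start of the episode above 0.04 m).
It also fails if it takes over 72 s, if anything falls off the work surface, if the arm or the gripper's body presses on something with over 40 N, if the wrist force passes 120 N, or if a joint passes its speed limit or range.

## Working session

There is one attempt and no reset: what is moved stays moved. The work goes in short steps, Python scripts to look and compute and a tool call to move; the robot and the scene stay as the last step left them, time stands still between calls to the robot, and variables do not carry over. Pictures are saved under pics/ and viewed, at most 10 in all, crops included, and the job is handed in when it is done.

Besides the shell and the picture viewer there is one more tool, called after "Request:" as name(argument=value, ...) on one line, values as JSON. arm_command: Moves the arm, as the interface text tells. Its arguments: {"type":"object","properties":{"series":{"type":"string"}},"required":["series"]}

```bash
mkdir -p pics; python3 - <<'E'
from rig import r
import cv2, numpy as np
s=r.get_state(); print({k:np.round(v,3).tolist() for k,v in s.items()})
for n in ("scene","side"):
    im,d=r.get_image(n); c=r.calibration(n)
    np.savez(f"{n}0.npz",im=im,d=d,K=c["K"],T=c["world_from_camera"])
    cv2.imwrite(f"pics/{n}0.png",im); print(n,np.round(c["K"],1).tolist(),np.round(c["world_from_camera"],3).tolist())
E
```

```text
{'t': 0.0, 'q': [0.983, 0.105, 0.096, 1.564, -0.0, 1.353], 'joint_velocities': [0.001, -0.001, -0.001, -0.001, -0.0, 0.001], 'joint_efforts': [-0.0, -55.693, 50.365, 0.017, -0.0, -0.0], 'eef_pos': [216.661, 559.161, 230.516], 'ee_rot': [-3.14, -0.0, 2.772], 'force': [0.245, 0.221, -0.084], 'moment': [0.032, 0.041, 0.048], 'grip_force': 0.0, 'finger_gap': 85.674}
scene [[362.4, 0.0, 311.2], [0.0, 362.4, 200.2], [0.0, 0.0, 1.0]] [[-0.725, 0.416, -0.549, 1093.62], [0.689, 0.434, -0.581, 542.548], [-0.004, -0.799, -0.601, 734.602], [0.0, 0.0, 0.0, 1.0]]
side [[381.1, 0.0, 316.8], [0.0, 381.1, 192.1], [0.0, 0.0, 1.0]] [[0.767, -0.435, 0.472, 139.648], [-0.641, -0.543, 0.542, -539.91], [0.021, -0.718, -0.696, 848.43], [0.0, 0.0, 0.0, 1.0]]
```

View pics/scene0.png

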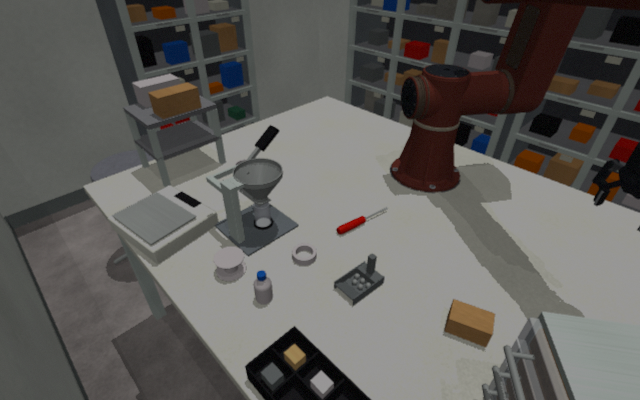

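View pics/side0.png

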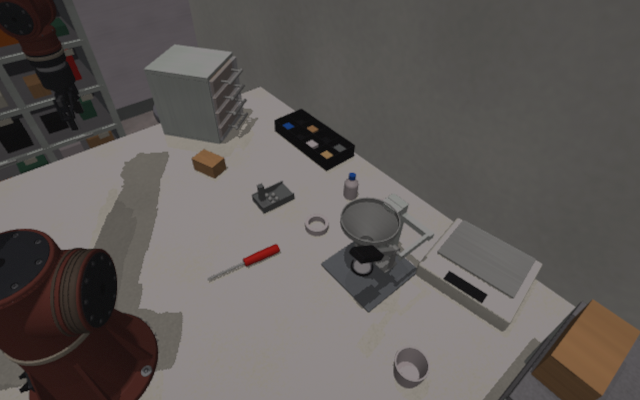

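The scene view shows the tray at about (360,282) with its post top at (371,257), the funnel mouth at (258,175) and the raised pad at (268,135). In the side view they are at (273,195), (261,186), (370,220) and (366,254) respectively. Next I'll get points from the depth images.

```bash
cat > h.py <<'E'
import numpy as np, cv2
from scipy.optimize import least_squares
def cloud(im,d,K,T):
    v,u=np.mgrid[0:d.shape[0],0:d.shape[1]]
    P=np.stack([(u-K[0,2])/K[0,0]*d,(v-K[1,2])/K[1,1]*d,d],-1)
    W=P@T[:3,:3].T+T[:3,3]; W[d<=0]=np.nan
    return W
def load(n):
    z=np.load(n+".npz"); return z["im"],cloud(z["im"],z["d"],z["K"],z["T"]),z["K"],z["T"]
def ray(K,T,u,v,z):
    a=T[:3,:3]@np.array([(u-K[0,2])/K[0,0],(v-K[1,2])/K[1,1],1]); return T[:3,3]+a*(z-T[2,3])/a[2]
def circ(p):
    f=lambda x:np.hypot(p[:,0]-x[0],p[:,1]-x[1])-x[2]
    return least_squares(f,[*p[:,:2].mean(0),66],loss="soft_l1").x
E
python3 - <<'E'
from h import *
boxes={"scene0":dict(tray=(330,245,390,305),stand=(205,120,300,250)),"side0":dict(tray=(248,178,298,214),stand=(320,185,440,310))}
for n,b in boxes.items():
    im,W,K,T=load(n); print(n)
    u0,v0,u1,v1=b["tray"]; w=W[v0:v1,u0:u1].reshape(-1,3); 
    post=w[(w[:,2]>77)&(w[:,2]<90)]; print(" post",len(post),post.mean(0).round(1))
    rim=w[(w[:,2]>8)&(w[:,2]<90)]; r=cv2.minAreaRect(rim[:,:2].astype(np.float32)); print(" tray rect",r, "corners",cv2.boxPoints(r).round(0).tolist())
    u0,v0,u1,v1=b["stand"]; w=W[v0:v1,u0:u1].reshape(-1,3)
    m=w[(w[:,2]>194)&(w[:,2]<204)]; print(" rim",len(m),circ(m).round(1))
    m=w[(w[:,2]>214)&(w[:,2]<330)]; print(" pad",len(m),m.mean(0).round(1),m.min(0).round(0),m.max(0).round(0))
    if len(m)>4:
        q=m[m[:,2]>230];print(" hi",len(q),q.mean(0).round(1)); 
    m=w[(w[:,2]>4.5)&(w[:,2]<12)]; r=cv2.minAreaRect(m[:,:2].astype(np.float32)); print(" base",len(m),r,cv2.boxPoints(r).round(0).tolist())
a=np.hstack([cv2.resize(load("scene0")[0][115:255,190:400],None,fx=3.6,fy=3.6)[:,:760]])
s=cv2.resize(load("side0")[0][175:315,240:440],None,fx=3.9,fy=3.9)
cv2.imwrite("pics/crop_side.png",s)
E
```

```text
scene0
 post 41 [548.3 185.2  80.7]
 tray rect ((585.8231811523438, 181.03485107421875), (72.68766784667969, 112.1206283569336), 86.42864990234375) corners [[528.0, 148.0], [640.0, 141.0], [644.0, 214.0], [532.0, 221.0]]
 rim 455 [ 625.3 -178.7   71.8]
 pad 294 [ 522.8 -251.6  238.1] [ 484. -277.  214.] [ 559. -236.  263.]
 hi 200 [ 513.  -251.8  245.4]
 base 1580 ((470.5948486328125, -467.306640625), (862.1837768554688, 341.596435546875), 51.71543884277344) [[69.0, -700.0], [338.0, -912.0], [872.0, -235.0], [604.0, -23.0]]
side0
 post 27 [546.  180.4  81.3]
 tray rect ((585.16162109375, 179.71426391601562), (76.03337097167969, 110.6391830444336), 85.1324462890625) corners [[527.0, 147.0], [637.0, 137.0], [644.0, 213.0], [533.0, 222.0]]
 rim 646 [ 623.7 -180.3   71.3]
 pad 463 [ 512.3 -263.4  244.9] [ 483. -278.  214.] [ 558. -241.  265.]
 hi 371 [ 504.6 -262.8  250.1]
 base 2689 ((716.6705932617188, -136.63555908203125), (432.2857666015625, 314.6820983886719), 49.782955169677734) [[457.0, -200.0], [697.0, -403.0], [976.0, -73.0], [736.0, 130.0]]
```

View pics/crop_side.png

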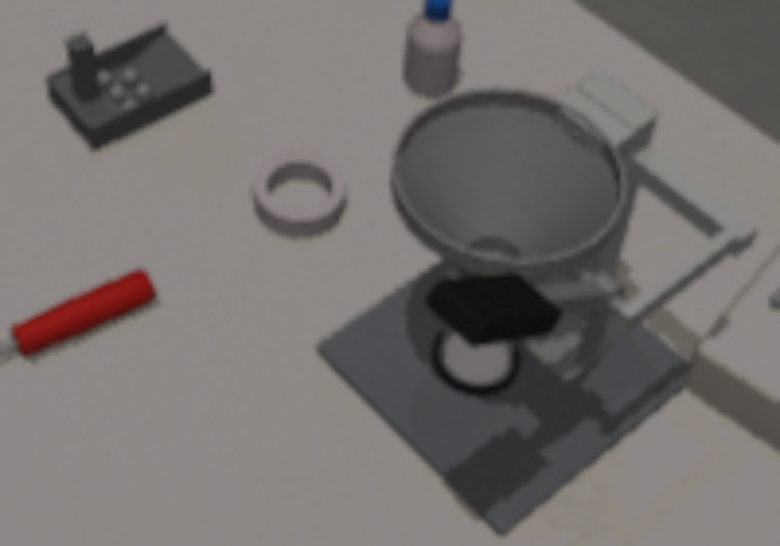

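The close crop (side pixel = 240+u/3.9, 175+v/3.9) shows the tray with its lip away from the robot. The stand plate corners are at crop (318,348), (503,533) and (690,362), and the pad is black around (493,308). Both views agree on the tray to about 5 mm: post at (547,183), yaw about -0.08. Next come the stand yaw and the numbers for the approach.

```bash
cat >> h.py <<'E'
from scipy.spatial.transform import Rotation as Ro
def down(yaw,tilt=0):  # tool down at yaw, then tipped by tilt about its own y
    return Ro.from_euler("z",yaw)*Ro.from_euler("x",np.pi)*Ro.from_euler("y",tilt)
def plan(s,target,Rt,via=None):
    R=Ro.from_euler("xyz",s["ee_rot"]); d=np.array(target)-s["eef_pos"]
    print("t %.2f pos"%s["t"],np.round(s["eef_pos"],1),"rpy",np.round(s["ee_rot"],3),"q",np.round(s["q"],2),"gap %.1f F"%s["finger_gap"],np.round(s["force"],1),"grip %.0f"%s["grip_force"])
    print("shift cm in tool",(R.inv().apply(d)/10).round(2),"turn",(R.inv()*Rt).as_rotvec().round(3))
E
python3 - <<'E'
from h import *
from rig import r
im,W,K,T=load("side0")
c=[ray(K,T,240+u/3.9,175+v/3.9,8) for u,v in((318,348),(503,533),(690,362))]
L,B,Rr=c; print("corners",np.round(c,0).tolist(),"edge lens",np.linalg.norm(B-L),np.linalg.norm(Rr-B))
print("yaw from edges", np.arctan2(*(L-B)[1::-1])-np.pi/2, np.arctan2(*(Rr-B)[1::-1]))
y=(np.arctan2(*(L-B)[1::-1])-np.pi/2+np.arctan2(*(Rr-B)[1::-1]))/2
Rz=Ro.from_euler("z",y)
for p,q in((L,(-77,78,8)),(B,(-77,-102,8)),(Rr,(113,-102,8))): print("origin via corner",(p-Rz.apply(q)).round(1))
for n,b in(("scene0",(205,120,300,250)),("side0",(320,185,440,310))):
    im,W,K,T=load(n); u0,v0,u1,v1=b; w=W[v0:v1,u0:u1].reshape(-1,3); g=im[v0:v1,u0:u1].reshape(-1,3).max(1)
    m=w[(w[:,2]>205)&(w[:,2]<275)&(g<60)]; print(n,"pad dark",len(m),m.mean(0).round(1),m.min(0).round(0),m.max(0).round(0))
    m=w[(w[:,2]>192)&(w[:,2]<204)]; ok=Rz.inv().apply(m-[624,-180,0]); m=m[ok[:,0]<55]; print(" rim",len(m),circ(m).round(1))
    m=w[(w[:,2]>214)&(g<60)]
    print(" in stand frame",Rz.inv().apply(m.mean(0)-[624,-180,0]).round(1))
plan(r.get_state(),[547,183,150],down(3.065))
E
```

```text
corners [[543.0, -104.0, 8.0], [543.0, -281.0, 8.0], [732.0, -272.0, 8.0]] edge lens 176.1607973246044 189.32728284128183
yaw from edges -0.0016355124828524303 0.043393332870699845
origin via corner [ 621.8 -180.8   -0. ]
origin via corner [ 617.8 -177.     0. ]
origin via corner [ 617.  -172.8    0. ]
scene0 pad dark 265 [ 523.6 -252.   238.5] [ 488. -275.  211.] [ 556. -236.  263.]
 rim 313 [ 618.3 -175.4   67.5]
 in stand frame [-102.2  -69.9  238.8]
side0 pad dark 457 [ 513.3 -263.3  244.4] [ 483. -278.  212.] [ 560. -241.  265.]
 rim 403 [ 617.3 -178.6   67.3]
 in stand frame [-112.8  -80.9  244.8]
t 0.10 pos [216.7 559.2 230.6] rpy [-3.14  -0.     2.772] q [0.98 0.1  0.1  1.56 0.   1.35] gap 85.4 F [-0.4 -0.3  0.3] grip 0
shift cm in tool [-44.4  -23.13   8.07] turn [-0.001 -0.    -0.293]
```

Request:
arm_command(series="-3.6 -1.88 0.6 0 0 0 1;-3.6 -1.88 0.6 0 0 0 1;-3.6 -1.88 0.6 0 0 0 1;-3.6 -1.88 0.6 0 0 0 1;-3.6 -1.88 0.6 0 0 0 1;-3.6 -1.88 0.6 0 0 0 1;-3.6 -1.88 0.6 0 0 0 1;-3.6 -1.88 0.6 0 0 0 1;-3.6 -1.88 0.6 0 0 0 1;-3.6 -1.88 0.6 0 0 -0.1 1;0 0 0 0 0 -0.1 1;0 0 0 0 0 -0.1 1")

```text
t: 1.1
eef_pos: [485.5, 251.8, 170.2]
ee_rot: [-3.141, -0.002, 3.073]
force: [-0.8, -0.1, 1.0]
finger_gap: 85.3
grip_force: 0.0
```

```bash
python3 - <<'E'
from h import *
from rig import r
plan(r.get_state(),[547,183,51],down(3.065))
E
```

```text
t 1.10 pos [485.5 251.8 170.2] rpy [-3.141e+00 -2.000e-03  3.073e+00] q [ 0.24 -0.06 -0.18  1.45 -0.    0.31] gap 85.3 F [-0.8 -0.1  1. ] grip 0
shift cm in tool [-6.63 -6.43 11.92] turn [-0.001 -0.002  0.008]
```

Request:
arm_command(series="-2.2 -2.14 0.6 0 0 0 1;-2.2 -2.14 0.6 0 0 0 1;-2.2 -2.14 0.7 0 0 0 1;0 0 2.5 0 0 0 1;0 0 2.5 0 0 0 1;0 0 2.5 0 0 0 1;0 0 2 0 0 0 1;0 0 0.5 0 0 0 1;0 0 0 0 0 0 1;0 0 0 0 0 0 1")

```text
t: 1.93
eef_pos: [546.2, 185.5, 53.1]
ee_rot: [3.141, 0.0, 3.072]
force: [-0.1, -0.3, -0.3]
finger_gap: 85.3
grip_force: 0.0
```

```bash
python3 - <<'E'
from h import *
from rig import r
plan(r.get_state(),[547,183,51],down(3.065))
im,d=r.get_image("wrist"); cv2.imwrite("pics/w1.png",im)
E
```

```text
t 1.93 pos [546.2 185.5  53.1] rpy [3.141 0.    3.072] q [ 0.1   0.08 -0.25  1.24  0.    0.17] gap 85.3 F [-0.1 -0.3 -0.3] grip 0
shift cm in tool [-0.1  -0.24  0.21] turn [0.    0.    0.007]
```

View pics/w1.png

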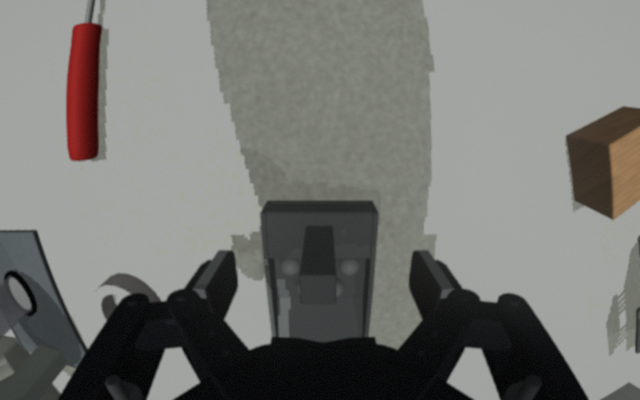

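The wrist view shows the post at about (319,265), centred between the fingers at 235 and 412. I'll close now.

Request:
arm_command(series="0 -0.2 0.2 0 0 0 0;0 0 0 0 0 0 0;0 0 0 0 0 0 0;0 0 0 0 0 0 0;0 0 0 0 0 0 0;0 0 0 0 0 0 0;0 0 0 0 0 0 0;0 0 0 0 0 0 0")

```text
t: 2.65
eef_pos: [545.9, 183.4, 50.6]
ee_rot: [3.142, 0.0, 3.072]
force: [-1.6, -1.6, 2.9]
finger_gap: 15.4
grip_force: 58.6
```

Request:
arm_command(series="0 0 -0.5 0 0 0 0;0 0 -1 0 0 0 0;0 0 -2 0 0 0 0;0 0 -2.4 0 0 0 0;0 0 -2.4 0 0 0 0;0 0 -2.4 0 0 0 0;0 0 -2.4 0 0 0 0;0 0 -2.4 0 0 0 0;0 0 -2.4 0 0 0 0;0 0 -2.4 0 0 0 0;0 0 -2 0 0 0 0;0 0 -1 0 0 0 0")

```text
t: 3.65
eef_pos: [546.3, 183.6, 286.9]
ee_rot: [3.141, 0.004, 3.072]
force: [0.9, 0.5, -1.9]
finger_gap: 14.7
grip_force: 58.6
```

Request:
arm_command(series="0 0 0 0 0 0.06 0;0 0 0 0 0 0.11 0;0 0 0 0 0 0.11 0;0 0 0 0 0 0.11 0;0 0 0 0 0 0.11 0;0 0 0 0 0 0.11 0;0 0 0 0 0 0.11 0;0 0 0 0 0 0.11 0;0 0 0 0 0 0.11 0;0 0 0 0 0 0.11 0;0 0 0 0 0 0.11 0;0 0 0 0 0 0.06 0")

```text
t: 4.65
eef_pos: [545.5, 183.5, 283.0]
ee_rot: [-3.141, -0.0, 1.846]
force: [0.3, 0.3, -2.4]
finger_gap: 15.0
grip_force: 58.6
```

```bash
python3 - <<'E'
from h import *
from rig import r
plan(r.get_state(),[618,-58,272],down(1.571))
E
```

```text
t 4.65 pos [545.5 183.5 283. ] rpy [-3.141 -0.     1.846] q [0.1  0.05 0.13 1.66 0.   1.39] gap 15.0 F [ 0.3  0.3 -2.4] grip 59
shift cm in tool [-25.21   0.42   1.09] turn [-0.001 -0.     0.275]
```

Request:
arm_command(series="-1 0 0 0 0 0 0;-2.2 0 0 0 0 0 0;-2.3 0 0 0 0 0 0;-2.5 0 0 0 0 0 0;-2.5 0 0 0 0 0 0;-2.5 0 0 0 0 0 0;-2.5 0 0 0 0 0 0;-2.5 0 0 0 0 0 0;-2.5 0 0 0 0 0 0;-2.3 0.2 0 0 0 0 0;-1.6 0.2 0 0 0 0 0;-0.8 0 0 0 0 0 0")

```text
t: 5.65
eef_pos: [619.8, -60.3, 282.6]
ee_rot: [-3.141, -0.0, 1.852]
force: [0.5, -0.7, -2.1]
finger_gap: 15.1
grip_force: 58.6
```

Request:
arm_command(series="0 0 0 0 0 0.05 0;0 0 0 0 0 0.09 0;0 0 0 0 0 0.09 0;0 0 0 0 0 0.045 0;0 0 0 0 0 0 0;0 0 0 0 0 0 0")

```text
t: 6.15
eef_pos: [619.3, -57.5, 283.3]
ee_rot: [-3.141, -0.0, 1.58]
force: [0.2, -0.1, -1.5]
finger_gap: 15.5
grip_force: 58.6
```

```bash
python3 - <<'E'
from h import *
from rig import r
s=r.get_state()
plan(s,[618,-58,272],down(1.571))
R=Ro.from_euler("xyz",s["ee_rot"]); p=s["eef_pos"]; lip=p+R.apply([-94,0,32]); print("lip",lip.round(1))
# pivot path: tilt steps, lip to (618,-152) at heights
rot=p,R
for th,z in ((.1,236),(.2,230),(.3,224),(.4,220),(.47,220),(.54,219),(.61,218),(.68,217),(.75,216),(.82,215),(.89,214),(.96,213)):
    Rt=down(1.571,th); q=np.array([618,-152,z])-Rt.apply([-94,0,32])
    print(th,(rot[1].inv().apply(q-rot[0])/10).round(2),(rot[1].inv()*Rt).as_rotvec().round(3)); rot=q,Rt
im,d=r.get_image("side"); cv2.imwrite("pics/side1.png",im[100:320,220:460].repeat(2,0).repeat(2,1))
E
```

```text
t 6.15 pos [619.3 -57.5 283.3] rpy [-3.141 -0.     1.58 ] q [-0.3   0.19  0.29  1.67  0.    1.26] gap 15.5 F [ 0.2 -0.1 -1.5] grip 59
shift cm in tool [-0.05 -0.13  1.13] turn [-0.    -0.     0.009]
lip [ 620.1 -151.5  251.2]
0.1 [-0.42 -0.14  0.6 ] [-0.001  0.1    0.009]
0.2 [-0.43 -0.   -0.33] [0.  0.1 0. ]
0.3 [-0.49 -0.   -0.33] [-0.   0.1  0. ]
0.4 [-0.48  0.   -0.54] [-0.   0.1 -0. ]
0.47 [-0.25 -0.   -0.65] [0.   0.07 0.  ]
0.54 [-0.29  0.   -0.56] [0.   0.07 0.  ]
0.61 [-0.3  -0.   -0.56] [0.   0.07 0.  ]
0.68 [-0.3   0.   -0.57] [-0.    0.07  0.  ]
0.75 [-0.31 -0.   -0.57] [-0.    0.07 -0.  ]
0.82 [-0.32  0.   -0.58] [0.   0.07 0.  ]
0.89 [-0.32  0.   -0.58] [0.   0.07 0.  ]
0.96 [-0.32 -0.   -0.59] [-0.    0.07 -0.  ]
```

View pics/side1.png

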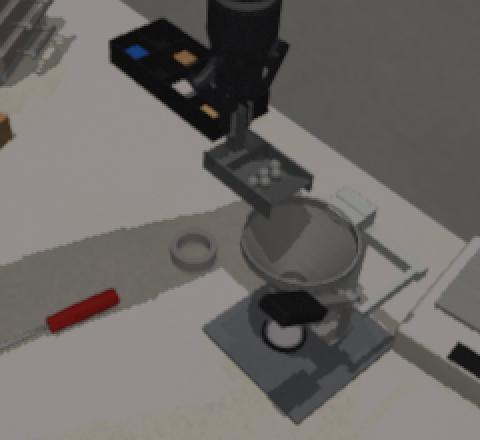

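The view shows all five balls in the tray and the lip over the funnel's left half. I'll tip slowly, pivoting about the lip.

Request:
arm_command(series="-0.2 -0.14 0.5 0 0.05 0 0;-0.22 0 0.2 0 0.05 0 0;-0.22 0 -0.1 0 0.05 0 0;-0.22 0 -0.2 0 0.05 0 0;-0.24 0 -0.16 0 0.05 0 0;-0.24 0 -0.17 0 0.05 0 0;-0.24 0 -0.27 0 0.05 0 0;-0.24 0 -0.27 0 0.05 0 0;-0.1 0 -0.32 0 0.035 0 0;-0.12 0 -0.32 0 0.035 0 0;-0.14 0 -0.28 0 0.035 0 0;-0.14 0 -0.28 0 0.035 0 0")

```text
t: 7.2
eef_pos: [618.4, -88.1, 293.1]
ee_rot: [3.14, -0.541, 1.58]
force: [0.0, 0.8, -1.5]
finger_gap: 15.3
grip_force: 58.7
```

```bash
python3 - <<'E'
from h import *
from rig import r
s=r.get_state()
R=Ro.from_euler("xyz",s["ee_rot"]); p=s["eef_pos"]; print("lip",(p+R.apply([-94,0,32])).round(1),"tip",(down(1.571).inv()*R).as_rotvec().round(3),s["force"].round(1),s["q"].round(2))
E
```

```text
lip [ 619.  -152.2  217.3] tip [ 0.001  0.541 -0.008] [ 0.   0.8 -1.5] [-0.57  0.46  0.54  1.96  0.45  0.92]
```

```bash
python3 - <<'E'
from h import *
from rig import r
s=r.get_state()
rot=s["eef_pos"],Ro.from_euler("xyz",s["ee_rot"])
N=12
for i in range(1,N+1):
    f=i/N; Rt=down(1.58-.4*f,.541+.36*f); q=np.array([622,-152,217-4*f])-Rt.apply([-94,0,32])
    print(i,(rot[1].inv().apply(q-rot[0])/10).round(2),(rot[1].inv()*Rt).as_rotvec().round(3)); rot=q,Rt
E
```

```text
1 [-0.12  0.51 -0.22] [-0.016  0.03   0.028]
2 [-0.12  0.2  -0.25] [-0.018  0.03   0.028]
3 [-0.12  0.19 -0.25] [-0.019  0.03   0.027]
4 [-0.12  0.18 -0.26] [-0.02   0.03   0.027]
5 [-0.12  0.17 -0.26] [-0.021  0.03   0.026]
6 [-0.12  0.16 -0.26] [-0.022  0.03   0.025]
7 [-0.12  0.16 -0.26] [-0.022  0.03   0.025]
8 [-0.12  0.15 -0.26] [-0.023  0.03   0.024]
9 [-0.13  0.14 -0.26] [-0.024  0.03   0.023]
10 [-0.13  0.13 -0.26] [-0.025  0.03   0.023]
11 [-0.13  0.12 -0.26] [-0.025  0.03   0.022]
12 [-0.13  0.11 -0.26] [-0.026  0.03   0.021]
```

Request:
arm_command(series="-0.12 0.3 -0.22 -0.016 0.03 0.028 0;-0.12 0.3 -0.25 -0.018 0.03 0.028 0;-0.12 0.22 -0.25 -0.019 0.03 0.027 0;-0.12 0.18 -0.26 -0.02 0.03 0.027 0;-0.12 0.17 -0.26 -0.021 0.03 0.026 0;-0.12 0.16 -0.26 -0.022 0.03 0.025 0;-0.12 0.16 -0.26 -0.022 0.03 0.025 0;-0.12 0.15 -0.26 -0.023 0.03 0.024 0;-0.13 0.14 -0.26 -0.024 0.03 0.023 0;-0.13 0.13 -0.26 -0.025 0.03 0.023 0;-0.13 0.12 -0.26 -0.025 0.03 0.022 0;-0.13 0.11 -0.26 -0.026 0.03 0.021 0")

```text
t: 8.2
eef_pos: [633.7, -121.4, 306.5]
ee_rot: [3.14, -0.9, 1.179]
force: [0.8, -0.1, -1.6]
finger_gap: 14.9
grip_force: 58.8
```

```bash
python3 - <<'E'
from h import *
from rig import r
s=r.get_state()
R=Ro.from_euler("xyz",s["ee_rot"]); p=s["eef_pos"]; print("lip",(p+R.apply([-94,0,32])).round(1),"tilt",np.arccos(-R.as_matrix()[2,2]).round(3),s["force"].round(1),s["q"].round(2))
im,d=r.get_image("side"); im2,d2=r.get_image("scene")
cv2.imwrite("pics/p2.png",np.hstack([cv2.resize(im[130:310,270:430],None,fx=2.5,fy=2.5),cv2.resize(im2[80:260,190:346],None,fx=2.5,fy=2.5)]))
E
```

```text
lip [ 621.1 -152.2  213. ] tilt 0.9 [ 0.8 -0.1 -1.6] [-0.76  0.4   0.35  1.94  0.82  1.01]
```

View pics/p2.png

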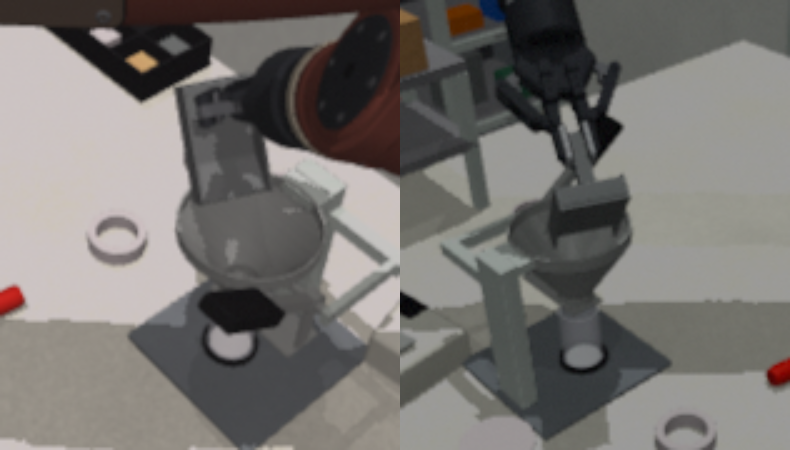

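The tray is tipped 52° over the mouth and its floor looks bare; the force of -1.6 N fits the empty 160 g tray. I'll tip slightly further, lift, level it, and then verify the funnel.

Request:
arm_command(series="0 0 -0.2 0 0.04 0 0;0 0 -0.2 0 0.04 0 0;0 0 0 0 0 0 0;0 0 0 0 0 0 0;0 0 0 0 0 0 0;0 0 0 0 0 0 0;1.66 0 -1.1 0 0 0 0;1.66 0 -1.1 0 0 0 0;1.66 0 -1.1 0 0 0 0;1.66 0 -1.1 0 0 0 0;0 0 0 0 -0.1 0 0;0 0 0 0 -0.1 0 0")

```text
t: 9.3
eef_pos: [634.3, -118.2, 381.9]
ee_rot: [3.133, -0.768, 1.17]
force: [-0.5, 0.1, -1.3]
finger_gap: 14.9
grip_force: 59.0
```

Request:
arm_command(series="0 0 0 0 -0.11 0 0;0 0 0 0 -0.11 0 0;0 0 0 0 -0.11 0 0;0 0 0 0 -0.11 0 0;0 0 0 0 -0.11 0 0;0 0 0 0 -0.11 0 0;0 0 0 0 -0.11 0 0;0 0 0 0 -0.01 0 0;0 0 0 0 0 0 0")

```text
t: 10.05
eef_pos: [634.8, -115.2, 382.1]
ee_rot: [3.134, 0.006, 1.169]
force: [0.0, 1.0, -2.0]
finger_gap: 14.9
grip_force: 59.0
```

```bash
python3 - <<'E'
from h import *
from rig import r
s=r.get_state(); plan(s,[546,184,300],down(3.072))
im,d=r.get_image("side"); im2,d2=r.get_image("wrist")
cv2.imwrite("pics/p3.png",np.hstack([cv2.resize(im[170:310,320:430],None,fx=3,fy=3),cv2.resize(im2[:,130:510],None,fx=1.05,fy=1.05)]))
E
```

```text
t 10.05 pos [ 634.8 -115.2  382.1] rpy [3.134 0.006 1.169] q [-0.38  0.36  0.67  1.88 -0.01  1.59] gap 14.9 F [ 0.  1. -2.] grip 59
shift cm in tool [ 24.12 -19.92   7.92] turn [-1.000e-03  1.100e-02 -1.903e+00]
```

View pics/p3.png

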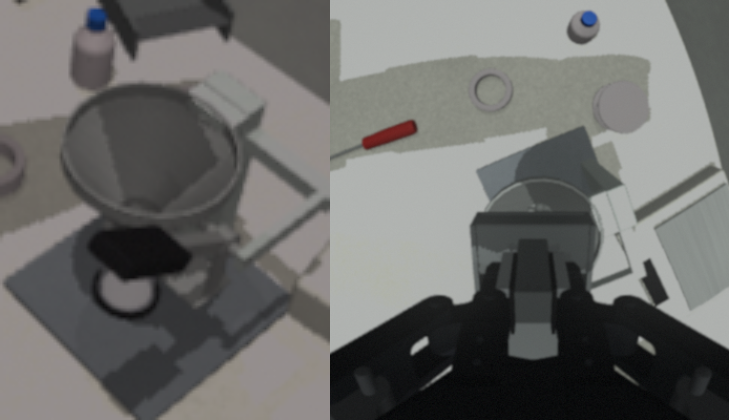

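The wrist view shows the tray empty, with ball glints at the funnel's throat (538,208). I'll take the tray back to its place.

Request:
arm_command(series="2.68 -2.21 0 0 0 0 0;2.68 -2.21 0 0 0 0 0;2.68 -2.21 0 0 0 0 0;2.68 -2.21 0 0 0 0 0;2.68 -2.21 0 0 0 0 0;2.68 -2.21 0 0 0 0 0;2.68 -2.21 0 0 0 0 0;2.68 -2.21 0 0 0 0 0;2.68 -2.21 0 0 0 0 0;0 0 1 0 0 -0.12 0;0 0 1 0 0 -0.12 0;0 0 1 0 0 -0.12 0")

```text
t: 11.15
eef_pos: [546.4, 181.8, 348.0]
ee_rot: [3.138, 0.007, 1.531]
force: [0.3, 0.0, -1.4]
finger_gap: 15.2
grip_force: 59.3
```

Request:
arm_command(series="0 0 1.6 0 0 -0.12 0;0 0 1.6 0 0 -0.12 0;0 0 1.6 0 0 -0.12 0;0 0 1.6 0 0 -0.12 0;0 0 1.6 0 0 -0.12 0;0 0 1.6 0 0 -0.12 0;0 0 1.6 0 0 -0.12 0;0 0 1.6 0 0 -0.12 0;0 0 1.6 0 0 -0.12 0;0 0 1.6 0 0 -0.12 0;0 0 1.6 0 0 -0.12 0;0 0 1.6 0 0 -0.12 0")

```text
t: 12.15
eef_pos: [546.9, 179.1, 155.3]
ee_rot: [-3.135, 0.004, 2.97]
force: [-0.4, -0.2, -0.7]
finger_gap: 15.1
grip_force: 59.3
```

```bash
python3 - <<'E'
from h import *
from rig import r
plan(r.get_state(),[546,184,51],down(3.072))
E
```

```text
t 12.15 pos [546.9 179.1 155.3] rpy [-3.135  0.004  2.97 ] q [ 0.09  0.03 -0.12  1.42 -0.01  0.27] gap 15.1 F [-0.4 -0.2 -0.7] grip 59
shift cm in tool [ 0.21  0.54 10.43] turn [-0.007  0.003 -0.102]
```

Request:
arm_command(series="0.2 0.54 1.5 -0.007 0.003 -0.1 0;0 0 1.5 0 0 0 0;0 0 1.5 0 0 0 0;0 0 1.5 0 0 0 0;0 0 1.5 0 0 0 0;0 0 1.2 0 0 0 0;0 0 0.8 0 0 0 0;0 0 0.4 0 0 0 0;0 0 0.2 0 0 0 0;0 0 0.1 0 0 0 0;0 0 0 0 0 0 0;0 0 0 0 0 0 0")

```text
t: 13.15
eef_pos: [546.7, 185.7, 55.1]
ee_rot: [-3.14, 0.002, 3.066]
force: [0.0, -0.2, -1.4]
finger_gap: 15.1
grip_force: 59.3
```

Request:
arm_command(series="0 0 0.2 0 0 0 0;0 0 0.1 0 0 0 0;0 0 0.1 0 0 0 0;0 0 0 0 0 0 0;0 0 0 0 0 0 0")

```text
t: 13.57
eef_pos: [546.4, 185.6, 50.7]
ee_rot: [-3.14, 0.001, 3.066]
force: [-0.2, -1.0, 1.8]
finger_gap: 15.2
grip_force: 59.6
```

Request:
arm_command(series="0 0 0 0 0 0 1;0 0 0 0 0 0 1;0 0 0 0 0 0 1;0 0 0 0 0 0 1;0 0 0 0 0 0 1;0 0 0 0 0 0 1;0 0 -1 0 0 0 1;0 0 -3 0 0 0 1;0 0 -4 0 0 0 1;0 0 -4 0 0 0 1;0 0 -4 0 0 0 1;0 0 -4 0 0 0 1")

```text
t: 14.57
eef_pos: [545.6, 186.0, 253.3]
ee_rot: [-3.14, 0.002, 3.066]
force: [1.0, 0.0, -0.1]
finger_gap: 85.4
grip_force: 0.0
```

Request:
arm_command(series="0 0 -3 0 0 0 0;0 0 -3 0 0 0 0;0.2 -4 -1 0 0 0 0;0.2 -4 -1 0 0 0 0;0.2 -4 0 0 0 0 0;0.2 -4 0 0 0 0 0;0.2 -4 0 0 0 0 0;0.2 -4 0 0 0 0 0;0.2 -4 0 0 0 0 0;0.2 -4 0 0 0 0 0;0.2 -4 0 0 0 0 0;0 0 0 0 0 0 0")

```text
t: 15.57
eef_pos: [499.6, -177.5, 331.0]
ee_rot: [-3.138, 0.001, 3.061]
force: [1.1, -0.0, 1.0]
finger_gap: 0.1
grip_force: 0.0
```

```bash
python3 - <<'E'
from h import *
from rig import r
s=r.get_state(); plan(s,[520,-261,290],down(3.066))
im2,d2=r.get_image("wrist"); im,d=r.get_image("side"); 
cv2.imwrite("pics/p4.png",np.hstack([cv2.resize(im[170:310,230:430],None,fx=1.8,fy=2.3),cv2.resize(im2,None,fx=.66,fy=.8)]))
c=r.calibration("side"); W=cloud(im,d,c["K"],c["world_from_camera"])
w=W[178:214,248:298].reshape(-1,3); m=w[(w[:,2]>8)&(w[:,2]<90)]; print(cv2.minAreaRect(m[:,:2].astype(np.float32)),"top",m[:,2].max())
w=W[185:310,320:440].reshape(-1,3); g=im[185:310,320:440].reshape(-1,3).max(1); m=w[(w[:,2]>205)&(w[:,2]<275)&(g<60)]; print("pad",m.mean(0).round(0),m.min(0).round(0),m.max(0).round(0))
E
```

```text
t 15.57 pos [ 499.6 -177.5  331. ] rpy [-3.138e+00  1.000e-03  3.061e+00] q [-0.59 -0.06  0.11  1.74 -0.   -0.51] gap 0.1 F [ 1.1 -0.   1. ] grip 0
shift cm in tool [-2.7  -8.15  4.13] turn [-0.004  0.001 -0.005]Traceback (most recent call last):
  File "<stdin>", line 5, in <module>
    return _nx.concatenate(arrs, 1, dtype=dtype, casting=casting)
           ~~~~~~~~~~~~~~~^^^^^^^^^^^^^^^^^^^^^^^^^^^^^^^^^^^^^^^
ValueError: all the input array dimensions except for the concatenation axis must match exactly, but along dimension 0, the array at index 0 has size 322 and the array at index 1 has size 320
```

```bash
python3 - <<'E'
from h import *
from rig import r
im2,d2=r.get_image("wrist"); im,d=r.get_image("side"); 
cv2.imwrite("pics/p4.png",np.hstack([cv2.resize(im[170:310,230:430],(360,400)),cv2.resize(im2,(440,400))]))
c=r.calibration("side"); W=cloud(im,d,c["K"],c["world_from_camera"])
w=W[178:214,248:298].reshape(-1,3); m=w[(w[:,2]>8)&(w[:,2]<90)]; print(cv2.minAreaRect(m[:,:2].astype(np.float32)),"top",m[:,2].max())
w=W[185:310,320:440].reshape(-1,3); g=im[185:310,320:440].reshape(-1,3).max(1); m=w[(w[:,2]>205)&(w[:,2]<275)&(g<60)]; print("pad",m.mean(0).round(0),m.min(0).round(0),m.max(0).round(0))
E
```

```text
((585.5591430664062, 181.00877380371094), (73.93382263183594, 111.46571350097656), 86.49446868896484) top 84.7469970819501
pad [ 514. -263.  244.] [ 483. -278.  205.] [ 565. -242.  265.]
```

View pics/p4.png

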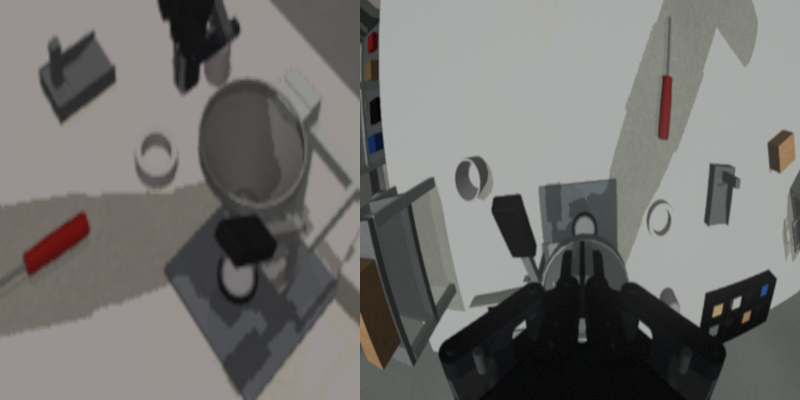

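The tray stands upright and empty at its spot, no ball is loose on the bench, and the pad is still raised at x 483..560. I'll move above the pad and press along its arc.

Request:
arm_command(series="-0.7 -2.05 1 0 0 0 0;-0.7 -2.05 1 0 0 0 0;-0.7 -2.05 1 0 0 0 0;-0.8 -2 1 0 0 0 0;0 0 1 0 0 0 0;0 0 1 0 0 0 0;0 0 0 0 0 0 0")

```text
t: 16.35
eef_pos: [523.5, -253.1, 269.3]
ee_rot: [-3.142, -0.001, 3.068]
force: [-1.5, 0.7, -0.2]
finger_gap: -0.0
grip_force: 0.0
```

```bash
python3 - <<'E'
from h import *
from rig import r
s=r.get_state(); plan(s,[499.6,-261.4,173],down(3.062))
rot=s["eef_pos"],Ro.from_euler("xyz",s["ee_rot"])
for a in np.arange(0,.64,.0611):
    ph=.611-a; q=np.array([618+1.6-120*np.cos(ph)+8*np.sin(ph),-261.4,165+120*np.sin(ph)+8*np.cos(ph)])
    print("%.2f"%a,q.round(0),(rot[1].inv().apply(q-rot[0])/10).round(2)); rot=q,rot[1]
E
```

```text
t 16.35 pos [ 523.5 -253.1  269.3] rpy [-3.142e+00 -1.000e-03  3.068e+00] q [-0.67  0.06  0.12  1.63 -0.   -0.6 ] gap -0.0 F [-1.5  0.7 -0.2] grip 0
shift cm in tool [ 2.31 -1.    9.63] turn [-0.    -0.001  0.006]
0.00 [ 526. -261.  240.] [-0.3  -0.81  2.89]
0.06 [ 521. -261.  235.] [ 0.44 -0.03  0.59]
0.12 [ 517. -261.  228.] [ 0.4  -0.03  0.61]
0.18 [ 514. -261.  222.] [ 0.37 -0.03  0.64]
0.24 [ 510. -261.  215.] [ 0.33 -0.02  0.66]
0.31 [ 508. -261.  209.] [ 0.29 -0.02  0.68]
0.37 [ 505. -261.  202.] [ 0.24 -0.02  0.69]
0.43 [ 503. -261.  195.] [ 0.2  -0.01  0.71]
0.49 [ 501. -261.  188.] [ 0.16 -0.01  0.72]
0.55 [ 500. -261.  180.] [ 0.11 -0.01  0.73]
0.61 [ 500. -261.  173.] [ 0.07 -0.01  0.73]
```

Request:
arm_command(series="0 -0.8 1 0 0 0 0;0 0 1 0 0 0 0;0.2 0 1 0 0 0 0;0.42 0 0.6 0 0 0 0;0.4 0 0.6 0 0 0 0;0.37 0 0.64 0 0 0 0;0.33 0 0.66 0 0 0 0;0.29 0 0.68 0 0 0 0")

```text
t: 17.02
eef_pos: [503.3, -261.9, 209.6]
ee_rot: [-3.139, 0.003, 3.066]
force: [4.5, -1.5, 4.0]
finger_gap: -0.2
grip_force: 2.2
```

```bash
python3 - <<'E'
from h import *
from rig import r
plan(r.get_state(),[499.6,-261.4,173],down(3.062))
E
```

```text
t 17.02 pos [ 503.3 -261.9  209.6] rpy [-3.139e+00  3.000e-03  3.066e+00] q [-0.71 -0.   -0.05  1.52 -0.   -0.63] gap -0.2 F [ 4.5 -1.5  4. ] grip 2
shift cm in tool [0.38 0.03 3.66] turn [-0.003  0.003  0.004]
```

Contact is good. I'll go on down to level.

Request:
arm_command(series="0.1 0 0.7 0 0 0 0;0.1 0 0.7 0 0 0 0;0.1 0 0.7 0 0 0 0;0.1 0 0.8 0 0 0 0;0 0 0.75 0 0 0 0;0 0 0 0 0 0 0;0 0 0 0 0 0 0;0 0 0 0 0 0 0;0 0 0 0 0 0 0;0 0 0 0 0 0 0;0 0 0 0 0 0 0;0 0 0 0 0 0 0")

```text
t: 18.02
eef_pos: [497.8, -261.6, 173.0]
ee_rot: [-3.139, -0.002, 3.066]
force: [-5.2, -0.6, 7.4]
finger_gap: 0.0
grip_force: 3.9
```

```bash
python3 - <<'E'
from h import *
from rig import r
plan(r.get_state(),[499.6,-261.4,173],down(3.062))
im,d=r.get_image("scene"); im2,d2=r.get_image("side"); 
cv2.imwrite("pics/p5.png",np.hstack([cv2.resize(im[110:250,200:310],(400,509)),cv2.resize(im2[190:310,310:410],(400,509))]))
E
```

```text
t 18.02 pos [ 497.8 -261.6  173. ] rpy [-3.139e+00 -2.000e-03  3.066e+00] q [-0.71 -0.01 -0.13  1.45 -0.   -0.64] gap 0.0 F [-5.2 -0.6  7.4] grip 4
shift cm in tool [-0.18  0.03 -0.  ] turn [-0.003 -0.002  0.004]
```

View pics/p5.png

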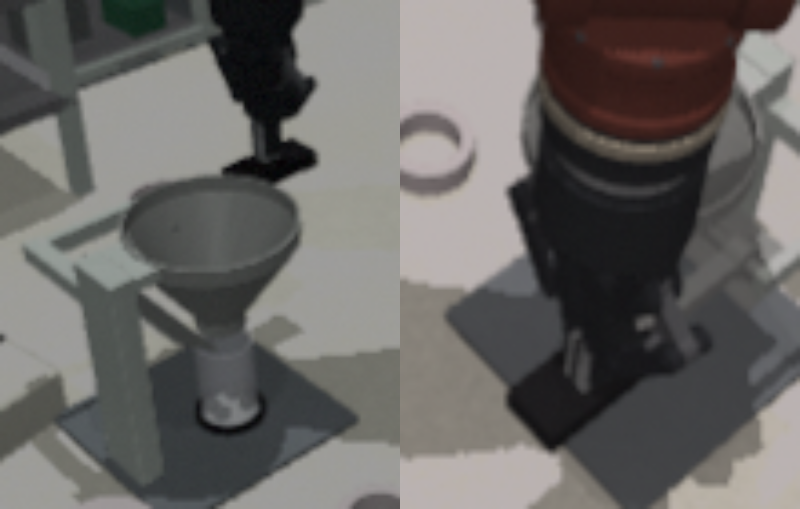

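The lever is level and bright balls lie at the tube's bottom at about (228,408); the wall spot at (178,228) needs a check. I'll hold for a second, then take one last close look against the first image.

Request:
arm_command(series="0 0 0 0 0 0 0;0 0 0 0 0 0 0;0 0 0 0 0 0 0;0 0 0 0 0 0 0;0 0 0 0 0 0 0;0 0 0 0 0 0 0;0 0 0 0 0 0 0;0 0 0 0 0 0 0;0 0 0 0 0 0 0;0 0 0 0 0 0 0;0 0 0 0 0 0 0;0 0 0 0 0 0 0")

```text
t: 19.12
eef_pos: [497.8, -261.6, 173.0]
ee_rot: [-3.139, -0.002, 3.066]
force: [-5.7, -0.8, 7.8]
finger_gap: -0.2
grip_force: 3.9
```

```bash
python3 - <<'E'
from h import *
from rig import r
im,d=r.get_image("scene"); w,dw=r.get_image("wrist"); z=load("scene0")[0]
g=lambda a:cv2.resize(a,(400,300),interpolation=cv2.INTER_CUBIC)
tube=np.hstack([g(im[195:237,235:291]),g(z[195:237,235:291])]); fun=np.hstack([g(im[150:192,230:286]),g(w[150:390,160:480])])
cv2.imwrite("pics/p6.png",np.vstack([tube,fun]))
c=r.calibration("scene"); W=cloud(im,d,c["K"],c["world_from_camera"]); 
hsv=im.astype(int)
W2=W-[618,-177,0]; m=(np.hypot(W2[...,0],W2[...,1])<20)&(W2[...,2]>10)&(W2[...,2]<80); print("tube px",m.sum(),"bright",((im.min(2)>150)&m).sum())
E
```

```text
tube px 6 bright 0
```

View pics/p6.png

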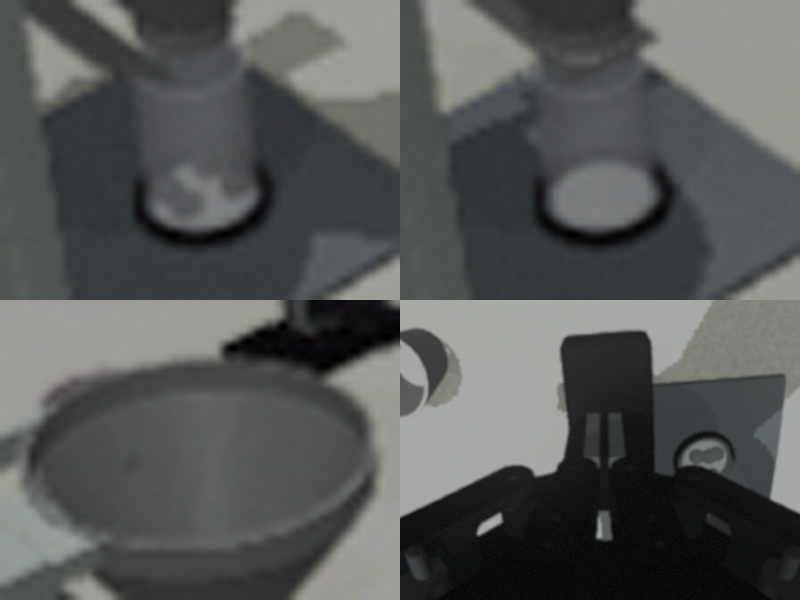

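The tube now holds dark balls over the white floor, which was bare in the first image. I'll count them numerically by dark area and check that the funnel is unchanged.

```bash
python3 - <<'E'
from h import *
from rig import r
im=r.get_image("scene")[0].mean(2); z=load("scene0")[0].mean(2)
np.set_printoptions(linewidth=200)
print(im[216:230,253:273].astype(int)); 
a=z[216:230,253:273]>115; b=im[216:230,253:273]; print("floor px",a.sum(),"now dark",(a&(b<112)).sum())
print("spot now/then"); print(im[212-42:178,245:252].astype(int)); print(z[170:178,245:252].astype(int))
w=r.get_image("wrist")[0]; g=w.mean(2)[252:292,375:435]  # nest near crop (705,457)
cv2.imwrite("nest.png",g)
for row in g[::1]: print("".join("#" if v<60 else "o" if v<110 else "+" if v<135 else "." for v in row))
E
```

```text
[[ 55  61  74  77  80  81  83  84  84  88  88  84  86  84  79  75  70  60  54  54]
 [ 55  62  73  76  78  79  82  86  91  88  88  86  83  84  79  75  69  56  43  53]
 [ 55  58  67  72  76  80  90 106 107  92  88  83  82  86  79  74  69  51  33  43]
 [ 53  48  58  73  80  86 102 122 123 108  95  94  96  88  84  80  72  53  23  31]
 [ 49  28  49  76  87  88  91 109 125 125 118 117 115  86  85  80  74  63  27  22]
 [ 47  22  49  78  86  88  85  94 111 118 122 127 116  88  81  79  84  82  41  19]
 [ 44  14  52  80  86  86  86  89  89  92 109 126 122 105  93  94 105  97  45  21]
 [ 45  21  54  88 103  93  90  90  89  89 105 127 126 123 117 116 112  81  25  23]
 [ 45  18  44  89 119 112  93  87  87  92 111 126 126 126 124 115  84  37   5  33]
 [ 45  20  22  59  98 113 104  97  99 109 121 126 125 120 106  83  32   8  19  43]
 [ 52  33  17  10  40  77  97  98 106 111 112 110 104  86  50  18  10  16  39  55]
 [ 56  54  36  17   9   9  12  35  50  57  53  40  20  12   8  11  27  43  55  60]
 [ 61  61  54  41  31  17  10   9   2   7   9  10  10  19  28  40  52  62  61  61]
 [ 61  59  60  60  56
[... 2400 characters left out ...]
o++++++++++++++++oooooooooooooooo
ooo#######################oooo++++++++++++++oooooooooooooooo
ooo##########################oooooooo++++++ooooooooooooooooo
ooo############################oooooooo+++oooooooooooooooooo
ooo#################################oooo+ooooooooooooooooooo
ooo###################################oooooooooooooooooooooo
ooo####################################ooooooooooooooooooooo
##########################################oooooooooooooooooo
############################################oooooooooooooooo
##############################################oooooooooooooo[ WARN:0@1.052] global loadsave.cpp:1063 imwrite_ Unsupported depth image for selected encoder is fallbacked to CV_8U.
```

Request:
arm_command(series="0 0 0.4 0 0 0 0;0 0 0.4 0 0 0 0;0 0 0 0 0 0 0;0 0 -0.4 0 0 0 0;0 0 -0.4 0 0 0 0;0 0 0.4 0 0 0 0;0 0 0.4 0 0 0 0;0 0 -0.4 0 0 0 0;0 0 -0.4 0 0 0 0;0 0 0 0 0 0 0;0 0 0 0 0 0 0;0 0 0 0 0 0 0")

```text
t: 20.32
eef_pos: [498.5, -261.8, 173.3]
ee_rot: [-3.139, 0.0, 3.066]
force: [-2.2, -0.8, 7.6]
finger_gap: -0.1
grip_force: 3.8
```

```bash
python3 - <<'E'
from h import *
from rig import r
s=r.get_state(); plan(s,[499.6,-261.4,173],down(3.062))
im,d=r.get_image("scene"); c=r.calibration("scene")
z=load("scene0")[0].mean(2); b=im.mean(2)[216:230,253:273]; a=z[216:230,253:273]>115; print("dark",(a&(b<112)).sum())
W=cloud(im,d,c["K"],c["world_from_camera"]); print("scene height in tube"); print(np.nan_to_num(W[206:230,252:274,2]).astype(int)[::2])
# new steel-coloured blobs on the bench: heights 4..20 that were not there before
W0=load("scene0")[1]; dz=W[...,2]-W0[...,2]
m=((W[...,2]>5)&(W[...,2]<20)&(np.abs(W0[...,2])<3)&(W[...,0]>350)&(W[...,0]<900)&(abs(W[...,1])<450)).astype(np.uint8)
n,_,st,ce=cv2.connectedComponentsWithStats(m); print("new blobs",[(st[i].tolist(),) for i in range(1,n) if st[i,4]>5])
w,dw=r.get_image("wrist"); c=r.calibration("wrist"); K,T=c["K"],c["world_from_camera"]
v,u=np.mgrid[258:284,385:425]; x=(u-K[0,2])/K[0,0]; y=(v-K[1,2])/K[1,1]; rr=np.hypot(x,y); t=np.tan(rr)/rr; D=dw[258:284,385:425]
P=np.stack([x*t*D,y*t*D,D],-1)@T[:3,:3].T+T[:3,3]; print("wrist height"); print(P[::2,::2,2].astype(int))
E
```

```text
t 20.32 pos [ 498.5 -261.8  173.3] rpy [-3.139  0.     3.066] q [-0.71 -0.01 -0.13  1.45 -0.   -0.64] gap -0.1 F [-2.2 -0.8  7.6] grip 4
shift cm in tool [-0.1   0.04  0.03] turn [-0.003  0.     0.004]
dark 48
scene height in tube
[[  6   6  84  69 102 101 101 100  59  58  57  57  59  57  59  84  83  80
    8   7   7   5]
 [  6   4  78  82  82  86  85  84  86  85  86  88  82  84  81  78  76  74
    7   9   4   9]
 [  2   8  69  73  74  77  78  81  78  76  77  78  76  75  76  71  70  65
   59   8   2   6]
 [  5   7  61  65  68  70  72  69  69  71  70  69  69  68  69  64  62  57
   54   8   8   9]
 [  6   8   8  56  60  62  62  63  63  65  65  63  61  60  62  59  58  53
   46   8   7   5]
 [  8   3   6  49  52  54  58  53  56  59  56  58  56  53  53  51  46  47
   41   5   7   8]
 [  8   5   6  37  40  42  47  47  48  47  49  50  46  46  47  42  42  39
   34  15   9   7]
 [  8   8   7  33  32  38  38  39  40  41  42  38  42  39  38  36  33  31
   28  17  16   6]
 [  6   8  18  11  24  28  29  34  32  34  33  31  33  33  30  27  25  24
   21  12  15  11]
 [  8   9  17  13  16  19  23  2
[... 679 characters left out ...]
  24  18
   15  15]
 [ 14  14  15  18  22  22  25  26  28  29  30  29  31  34  34  32  31  28
   21   7]
 [ 16  12  18  23  24  27  29  30  31  33  34 315  35  36  35  37  36  34
   31  27]
 [ 12  14  19  24  26  29  32  35  36  38  39  40  40  40  40  41  40  37
   35  33]
 [ 16  18  23  27  31  32  34  36  38  42  41  43  44  44  44  45  45  43
   41  37]
 [ 17  25  27  30  33  36  39  41  42  43  45  46  49  49  49  50  50  48
   46  45]
 [ 20  24  28  34  36  40  41  44  47  47  48  50  51  52  52  53  55  54
   51  50]
 [ 21  28  31  36  38  43  44  47  50  51  52  53  54  55  55  56  56  58
   57  56]
 [ 22  30 218 217 216 217  47  49 218  53  56  56  58  60  59  60  61  60
   60  60]]
```

No ball is on the bench, the tray is empty, and the dark area of 48 of 75 floor pixels fits five balls. It did not change after wiggling the lever. The lever is held level with 7.6 N, so I'm handing in.

```bash
python3 -c "
from rig import r
print(r.close_job())"
```

```text
the job is handed in; nothing more can be done
None
```

The job is handed in with the balls poured into the funnel and dropped into the tube, the empty tray upright at its starting spot, and the lever held level at about 7.6 N; no verdict came back, and I inferred the count of five from the darkened tube floor, the empty tray and the absence of loose balls on the bench.

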